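# Pack away the screw pots and lock the drawer

### The job

Pack up the repair bench: nest all the aluminium screw pots upright in size order, each inside the next larger one that is there, with the largest standing on the floor of the open drawer of the grey drawer unit. Push the drawer fully shut, and only then turn the lock knob on top of the unit clockwise until it clicks past its detent and stays there. Leave the blue capacitor that stands among the pots where it is.

Things in the scene. Friction and masses are not known exactly. Their poses are not given: they have to be found in the camera images.
- pot_a: Largest of the graded plain aluminium screw pots: round, open on top, outer diameter 68 mm at the rim and 65 mm at the foot, 40 mm tall, wall 2.5 mm, solid bottom 10 mm thick (a nested rim stands 13 mm or more above the larger one). Origin: centre of the underside; z up to its mouth.
- pot_b: Second largest of the graded plain aluminium screw pots: round, open on top, outer diameter 54 mm at the rim and 51 mm at the foot, 43 mm tall, wall 2.5 mm, solid bottom 10 mm thick (a nested rim stands 13 mm or more above the larger one). Origin: centre of the underside; z up to its mouth. May be absent (then there is no reading).
- pot_c: Third largest of the graded plain aluminium screw pots: round, open on top, outer diameter 40 mm at the rim and 37 mm at the foot, 46 mm tall, wall 2.5 mm, solid bottom 10 mm thick (a nested rim stands 13 mm or more above the larger one). Origin: centre of the underside; z up to its mouth. May be absent (then there is no reading).
- pot_d: Smallest of the graded plain aluminium screw pots: round, open on top, outer diameter 26 mm at the rim and 23 mm at the foot, 49 mm tall, wall 2.5 mm, solid bottom 10 mm thick (a nested rim stands 13 mm or more above the larger one). Origin: centre of the underside; z up to its mouth. May be absent (then there is no reading).
- unit: Grey steel drawer unit, 220 mm deep (x) by 260 mm wide (y) by 122 mm tall, fixed on the bench with one drawer that opens towards the robot. Origin: centre of its underside; -x is its front, z up. The drawer passes 88 mm under the top panel; the front edge of the top panel is at x = -95 mm in this frame.
- drawer_floor (a point): Centre of the floor of the drawer's front compartment, the part that is uncovered and takes the pots (moves with the drawer; axes as the unit's). The compartment is 97 mm (x) by 218 mm (y) inside; drawer walls and the partition behind it stand 74 to 78 mm above the floor, 5 to 6 mm thick. The floor is 22 mm above the bench.
- unit_drawer0_handle (a point): Middle of the drawer's steel bar handle, 120 mm long along the unit's y, 10 mm thick, standing 35 mm in front of the drawer's front panel and about 38 mm below the unit's top (moves with the drawer).
- unit_drawer0 (a joint): How far the drawer is open, m: 0 shut, 0.115 to 0.13 at the start. It slides along the unit's -x as it opens.
- lock_grip (a point): Point on the axis of the lock knob at the height to grip it, 37 mm above the unit's top. The axis is vertical. The knob is a black bar 42 mm long, 14 mm thick and 32 mm tall (its top 7 mm above this point) on a disc of 22 mm radius; it moves with the knob: x lies along the bar, z up. At joint value 0 the bar lies along the unit's x.
- lock (a joint): Angle of the lock knob, rad: about 0.12 at the start (open), grows as the knob turns clockwise seen from above, stop at 1.3. An over-centre spring resists with up to 0.25 N m; past about 0.9 it clicks over and drives the knob on to the stop. Short of that the knob springs back.
- capacitor: Blue capacitor can, 25 mm across, 40 mm tall, standing among the pots; not part of the job, leave it where it is. Origin: centre of its underside.
There are look-alikes about, which are no part of the job. Leave any green or yellow look-alike of the pot_a alone.

How it is judged:
On the way, in this order (a step that is already met when the one before it is completed fails the run):
1. all the pots are nested in size order, upright, in the drawer (angle between each of pot_a, pot_b, pot_c, pot_d's own z axis and vertical below 0.2 rad and z of pot_b in the frame of pot_a between 0.006 and 0.015 m and horizontal distance between pot_b and pot_a below 0.008 m and z of pot_c in the frame of pot_a between 0.006 and 0.025 m and horizontal distance between pot_c and pot_a below 0.015 m and z of pot_c in the frame of pot_b between 0.006 and 0.015 m and horizontal distance between pot_c and pot_b below 0.008 m and z of pot_d in the frame of pot_a between 0.006 and 0.035 m and horizontal distance between pot_d and pot_a below 0.022 m and z of pot_d in the frame of pot_b between 0.006 and 0.025 m and horizontal distance between pot_d and pot_b below 0.015 m and z of pot_d in the frame of pot_c between 0.006 and 0.015 m and horizontal distance between pot_d and pot_c below 0.008 m and z of pot_a in the frame of drawer_floor between -0.004 and 0.006 m and x of pot_a in the frame of drawer_floor between -0.055 and 0.055 m and y of pot_a in the frame of drawer_floor between -0.11 and 0.11 m), for 0.2 s.
2. the drawer is fully shut with the nest in it (all of step 1 and value of joint unit_drawer0 below 0.006 m), for 0.2 s.
3. the lock knob is past its click (value of joint unit_drawer0 below 0.006 m and value of joint lock above 1.12 rad), for 0.2 s.
At the end, for the whole second after the job is handed in: Every pot that is there stands upright (within 0.2 rad) down on the bottom of the next larger one (foot within about 5 mm of seated), the largest on the drawer floor; the drawer is shut to within 6 mm; the knob rests past its click (over 1.12 rad); all at rest (all of step 1 and all of step 3 and linear speed of each of pot_a, pot_b, pot_c, pot_d below 0.03 m/s); the robot touches nothing.
It fails at once if the capacitor is shifted by more than 6 cm (distance of capacitor from where it was at the start of the episode above 0.06 m).
Of pot_b, pot_c, pot_d only 2 to 3 are there at a start; the rules pass over those that are not, and their reading is None.
At some moment in a run one of pot_a, pot_b may be knocked a few centimetres aside while the robot is not near it.
It also fails if it takes over 210 s, if anything falls off the work surface, if the arm or the gripper's body presses on something with over 40 N, if the wrist force passes 120 N, or if a joint passes its speed limit or range.

### The arm

A 6-joint arm with a two-finger parallel gripper is mounted at the origin on the work surface. World frame = base frame: x ahead of the robot, y to its left, z up, the work surface at z = 0. Lengths are in m, angles in rad, forces in N, time in s.
With the tool pointing down it reaches from about 0.425 to 0.95 m from the base axis. Payload 3.5 kg.
Tool frame: the origin (TCP) lies between the finger pads; the fingertips stand arm.tip_extent ahead of it and the grasp point (between the pads) lies 2 mm behind it (arm.tip_extent is the distance from the TCP to the fingertips, in m); z points along the fingers, y is the line along which they close (so a half turn about z gives the same grasp; the last joint's range is limited). The gripper opens to 85 mm and grips with 20 to 120 N. Pads are 22 mm wide; open, the fingers measure 114 mm over their backs; the gripper's body (76 mm by 85 mm) begins 54 mm behind the grasp point. The pads swing forward as they close: fully open they stand 13 mm farther back than shut.
Start: joints at [1.133, 0.286, 1.577, -0, 1.279, -0.15], TCP at [0.192, 0.647, 0.221] pointing down, gripper open.
Joint ranges: [-2.77, 2.77], [-0.9, 2.22], [0.21, 2.48], [-1.53, 4.67], [0.24, 2.81], [-2.84, 2.84]. Speed limits (rad/s): [2.79, 2.79, 3.14, 3.14, 3.14, 3.14].

### API

Orientations are given as [roll, pitch, yaw] about the fixed x, y, z axes, in that order (R = Rz(yaw) Ry(pitch) Rx(roll)).
In Python, from bench import arm gives the robot as it stands. Calls block until the motion is done:
- arm.move_to(position, orientation): joint-space move of the TCP to a pose.
- arm.servo_line(position, rotation=None, max_speed=0.15): straight line of the TCP; rotation=None keeps the orientation; max_speed is the mean speed in m/s.
- arm.move_joints(angles): joint-space move.
- arm.move_gripper(opening, effort=None): opening from 0.0 (shut) to 1.0 (fully open); effort is the grip in N (None keeps the last); returns when the fingers have stopped.
- arm.hold(seconds).
- arm.inverse_kinematics(position, orientation): joint angles nearest the present ones, or None.
- arm.get_image(name): name is "scene" or "top" or "wrist"; returns (picture, depth): 400x640x3 uint8, red, green, blue; 400x640 float32, m along the optical axis (not along the pixel's ray), 0 where there is no reading.
- arm.calibration(name): a dict with "fx", "fy", "cx", "cy" (pixels), "eye" and "orientation" of the camera in the world. Camera axes: x right, y down, z forward; pixel columns grow to the right and rows downward; lengths in m; the calibration is good to about 2 mm. A picture is of the moment at which its call begins: read the wrist's pose just before it. calibration takes no time and is no camera call; for the wrist camera it gives the pose at the moment of the call.
A pose or a line that the arm cannot do raises arm.Unreachable and nothing moves.
- arm.close_job(): hands the job in; it is judged then, once.
Trained networks look in the newest picture that a camera, given by its name, has taken for a name from the list of things; names that differ only in an ending like _2 or _b are one class to them, and where a whole thing is asked for, a point or a joint stands for the part that bears it (a point fixed in the world has none). Each returns a list of dicts, best first, with "p" (0 to 1); they miss things now and then, are a little off and sometimes report something else, mostly with a low value. They report only what shows in the picture. A call takes as long as a camera call. They do not tell look-alikes from the thing itself.
- arm.outline_of(query, camera): "mask" (400x640 bool, what is visible of it) and "box" ([centre column, centre row, width, height] in pixels, round what is visible of it).
Readings, each from a call of its own:
- arm.get_t(): time.
- arm.get_joint_positions(): joint angles.
- arm.get_qvel(): joint speeds.
- arm.get_effort(): joint torques, N m.
- arm.get_tcp_pos(): TCP position.
- arm.get_tool_rot(): TCP orientation.
- arm.get_force(): force on the tool from outside, world axes, zero at the start.
- arm.get_moment(): the same for the moment, N m.
- arm.get_grip_width(): opening from 0.0 (shut) to 1.0 (fully open).
- arm.get_finger_force(): force on a finger pad.
Only numpy, scipy, OpenCV 4.12 (cv2) and the standard library are available. Lean on these libraries where they do the work, as an engineer would, in place of code of your own. Each camera call takes 0.05 s, during which the arm holds its last target. There are 200 camera calls.

## Working session

There is one attempt and no reset: what is moved stays moved. The work goes in short steps, each a Python script; the robot and the scene stay as the last script left them, time stands still between calls to the robot, and variables do not carry over. Pictures are saved under pics/ and viewed, at most 14 in all, crops included, and the job is handed in when it is done.

```bash
ls; mkdir -p pics; cat > h.py <<'E'
import numpy as np, cv2
from scipy.spatial.transform import Rotation as R
from bench import arm
def cam(name):
    c=arm.calibration(name); im,d=arm.get_image(name); return c,im,d
def rot(c):
    o=np.array(c["orientation"]); return o if o.shape==(3,3) else R.from_euler('xyz',o).as_matrix()
def cloud(c,d):
    v,u=np.mgrid[0:d.shape[0],0:d.shape[1]]
    p=np.stack([(u-c["cx"])/c["fx"]*d,(v-c["cy"])/c["fy"]*d,d],-1)
    w=p@rot(c).T+np.array(c["eye"]); w[d<=0]=np.nan; return w
def save(im,n): cv2.imwrite('pics/'+n,cv2.cvtColor(im,cv2.COLOR_RGB2BGR))
E
python3 - <<'E'
from h import *
for n in("scene","top"):
    c,im,d=cam(n); print(n,c); save(im,n+'0.png'); w=cloud(c,d); np.savez(n+'0.npz',im=im,w=w)
    for q in("pot_a","unit","unit_drawer0_handle","lock_grip","capacitor"):
        for o in arm.outline_of(q,n):
            m=o["mask"]; z=w[m]; print(q,round(o["p"],2),np.round(o["box"]),np.round(np.nanmedian(z,0),3),"zmax",np.round(np.nanpercentile(z[:,2],97),3),im[m].mean(0).round())
print(arm.tip_extent,arm.get_t(),arm.get_tool_rot())
E
```

```text
pics
scene {'fx': 375.5486721828182, 'fy': 375.5486721828182, 'cx': 321.82355330917215, 'cy': 195.40673653497868, 'eye': array([1.15615899, 0.00399612, 0.64742072]), 'orientation': array([-2.27847869, -0.0170314 ,  1.71962296])}
pot_a 0.92 [255. 193.  29.  26.] [ 0.442 -0.27   0.021] zmax 0.039 [161. 151. 148.]
pot_a 0.9 [320. 257.  18.  25.] [ 0.64  -0.07   0.029] zmax 0.046 [154. 143. 139.]
pot_a 0.83 [269. 253.  32.  33.] [ 0.632 -0.179  0.018] zmax 0.039 [ 53. 131.  51.]
pot_a 0.76 [207. 190.  31.  29.] [ 0.455 -0.388  0.022] zmax 0.039 [192. 155.   2.]
pot_a 0.71 [228. 234.  14.  20.] [ 0.611 -0.273  0.032] zmax 0.048 [146. 135. 130.]
unit 0.83 [464. 278. 182. 189.] [0.736 0.187 0.12 ] zmax 0.127 [152. 145. 145.]
unit_drawer0_handle 0.73 [444. 209. 125.  53.] [0.483 0.193 0.077] zmax 0.109 [182. 147. 114.]
lock_grip 0.81 [454. 233.  26.  25.] [0.649 0.183 0.14 ] zmax 0.166 [88. 79. 78.]
capacitor 0.44 [277. 215.  13.  23.] [ 0.532 -0.193  0.028] zmax 0.04 [ 62.  87. 163.]
capacitor 0.17 [443. 208. 127.  52.] [0.483 0.192 0.077] zmax 0.109 [182. 147. 114.]
top {'fx': 488.49794175
[... 322 characters left out ...]
.456 -0.391  0.012] zmax 0.042 [229. 223.  82.]
pot_a 0.67 [397. 178.  18.  11.] [ 0.605 -0.275  0.026] zmax 0.052 [170. 166. 163.]
pot_a 0.57 [397. 245.  27.  29.] [ 0.445 -0.271  0.012] zmax 0.042 [220. 222. 223.]
pot_a 0.57 [312. 166.  15.  21.] [ 0.634 -0.068  0.014] zmax 0.049 [207. 209. 211.]
unit 0.76 [199. 172. 124. 172.] [0.635 0.187 0.12 ] zmax 0.129 [198. 199. 192.]
unit_drawer0_handle 0.78 [200. 216. 118.  82.] [0.532 0.198 0.025] zmax 0.111 [225. 211. 176.]
lock_grip 0.62 [197. 155.  18.  24.] [0.638 0.183 0.149] zmax 0.169 [68. 66. 69.]
capacitor 0.4 [365. 212.  12.   8.] [ 0.522 -0.191  0.04 ] zmax 0.046 [103. 172. 223.]
0.017 0.6 [3.14154342e+00 1.11659383e-05 2.85383150e+00]
```

View pics/top0.png

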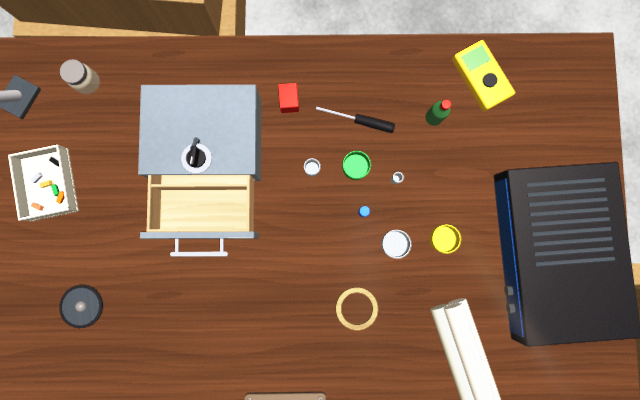

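View pics/scene0.png

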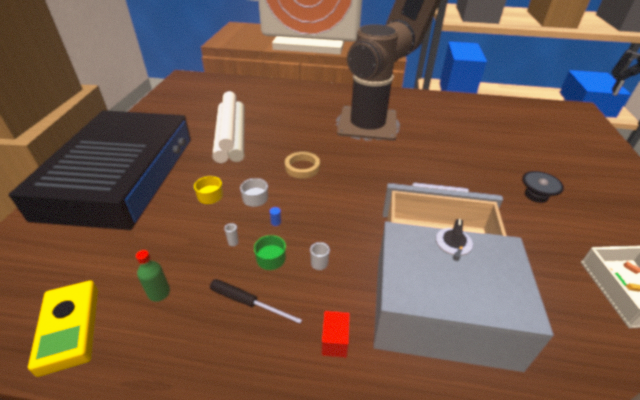

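The top view shows the three plain aluminium pots: the largest at (397,245), a mid one at (312,166) and the smallest at (398,178). It also shows the green pot at (357,165), the yellow pot at (446,239) and the capacitor at (365,212). The drawer unit is at (199,172), with its front towards the robot. Next I'll measure the rim diameters and confirm with a crop.

```bash
cat >> h.py <<'E'
from scipy.optimize import least_squares
def rim(w,xy,h,r=None,win=0.05):
    """circle fit to rim points (z near h) around xy"""
    m=(np.hypot(w[...,0]-xy[0],w[...,1]-xy[1])<win)&(abs(w[...,2]-h)<0.008)
    p=w[m][:,:2]
    f=(lambda q:np.hypot(p[:,0]-q[0],p[:,1]-q[1])-(q[2] if r is None else r))
    s=least_squares(f,[*xy,0.02],loss='soft_l1',f_scale=0.002)
    return s.x.round(4),len(p),round(float(np.sqrt(np.mean(s.fun**2))),4)
E
python3 - <<'E'
from h import *
for n in("scene","top"):
    D=np.load(n+'0.npz'); w=D['w']; print(n)
    for k,xy,h in(("a",(.445,-.271),.04),("c?",(.636,-.07),.045),("d?",(.608,-.274),.048),("green",(.636,-.178),.04),("cap",(.524,-.191),.04)):
        print(k,rim(w,xy,h,win=.045 if k in("a","green") else .03))
    # unit top, panel of drawer, knob, handle
    m=(w[...,0]>.3)&(w[...,1]>0.03)&(w[...,1]<.36)
    t=w[m&(abs(w[...,2]-.122)<.008)&(w[...,0]>.55)]; print("top rect",cv2.minAreaRect((t[:,:2]*1000).astype(np.float32)),np.median(t[:,2]))
    k=w[m&(w[...,2]>.15)]; print("knob",cv2.minAreaRect((k[:,:2]*1000).astype(np.float32)),len(k),k[:,2].max())
    h=w[m&(w[...,0]<.455)&(w[...,2]>.05)]; print("handle",cv2.minAreaRect((h[:,:2]*1000).astype(np.float32)),np.median(h[:,2]))
    f=w[m&(abs(w[...,2]-.022)<.01)&(w[...,0]>.46)]; print("floor",np.percentile(f,[2,50,98],axis=0).round(3).tolist(),len(f))
    p=w[m&(w[...,2]>.085)&(w[...,0]<.56)]; print("walls",np.nanpercentile(p,[1,50,99],axis=0).round(3).tolist(),len(p))
    if n=="top": np.savez('x.npz',t=t,k=k,f=f); save(cv2.resize(D['im'][130:270,290:470],None,fx=4,fy=4,interpolation=cv2.INTER_CUBIC),'crop.png')
E
```

```text
scene
a (array([ 0.4461, -0.2691,  0.0325]), 156, 0.0012)
c? (array([ 0.6329, -0.07  ,  0.0185]), 131, 0.001)
d? (array([ 0.6045, -0.2753,  0.0114]), 71, 0.0008)
green (array([ 0.6372, -0.1777,  0.0324]), 200, 0.0009)
cap (array([ 0.5255, -0.1943,  0.0093]), 76, 0.0028)
top rect ((707.4398803710938, 186.7787628173828), (260.86822509765625, 207.59564208984375), 89.53303527832031) 0.12123372883784372
knob ((641.2471923828125, 186.2335662841797), (13.757431983947754, 42.07826232910156), 82.68600463867188) 186 0.16716625672582175
handle ((428.7018127441406, 187.1031494140625), (128.20437622070312, 12.940155982971191), 88.5136947631836) 0.08720182521916653
floor [[0.481, 0.056, 0.013], [0.809, 0.18, 0.022], [0.811, 0.306, 0.032]] 1677
walls [[0.426, 0.064, 0.085], [0.478, 0.195, 0.099], [0.554, 0.311, 0.11]] 1888
top
a (array([ 0.4444, -0.2676,  0.0323]), 114, 0.0009)
c? (array([ 0.6311, -0.0686,  0.0184]), 65, 0.0009)
d? (array([ 0.6029, -0.2735,  0.0114]), 45, 0.0008)
green (array([ 0.6354, -0.1762,  0.0322]), 121, 0.0008)
cap (array([ 0.5232, -0.1927,  0.0085]), 84, 0.0029)
top rect ((705.9093017578125, 188.46502685546875), (261.66241455078125, 205.10231018066406), 89.52298736572266) 0.1227539439061428
knob ((638.3119506835938, 188.25338745117188), (14.853917121887207, 40.54696273803711), 80.97081756591797) 155 0.17185269278999682
handle ((438.8544616699219, 189.28733825683594), (129.91708374023438, 31.63814926147461), 89.37855529785156) 0.08881333789030932
floor [[0.487, 0.074, 0.017], [0.544, 0.192, 0.023], [0.616, 0.296, 0.029]] 4315
walls [[0.423, 0.065, 0.086], [0.471, 0.193, 0.102], [0.555, 0.31, 0.114]] 1665
```

View pics/crop.png

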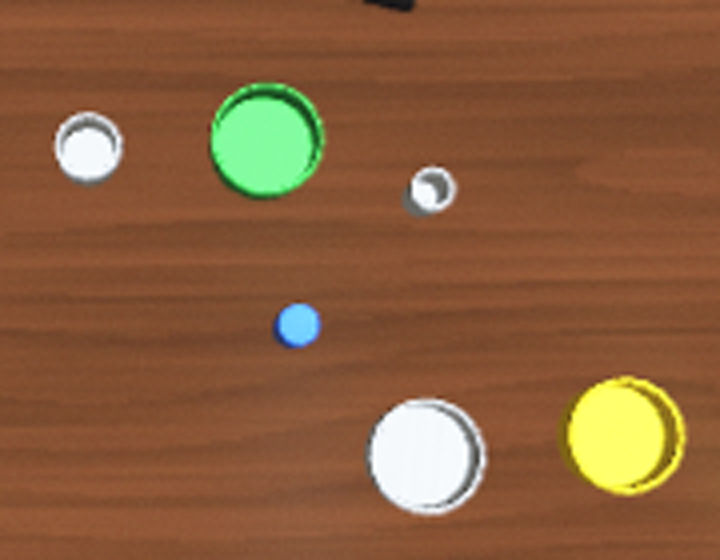

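The crop confirms it. The plain rims fit mean radii of 32.5, 18.5 and 11.4 mm, which match pot_a, pot_c and pot_d. pot_b is absent, and the green and yellow pots are decoys. pot_a goes first.

```bash
cat >> h.py <<'E'
def down(p,yaw):
    """tool-down orientation of that yaw or yaw+pi, whichever the wrist reaches with more margin"""
    best=None
    for y in(yaw,yaw+np.pi,yaw-np.pi):
        q=arm.inverse_kinematics(list(p),[np.pi,0,y])
        if q is not None and (best is None or abs(q[5])<best[0]): best=(abs(q[5]),y)
    return [np.pi,0,best[1]]
def find(xy,h,r,win):
    out=[]
    for n in("scene","top"):
        c,im,d=cam(n); f,k,e=rim(cloud(c,d),xy,h,r,win); out.append(f[:2]); print(n,f,k,e)
    return np.mean(out,0)
def pick(xy,z,yaw,opening,effort,zup=.25):
    arm.move_gripper(opening); p=[*xy,zup]
    o=down(p,yaw); arm.move_to(p,o); arm.servo_line([*xy,z]); arm.move_gripper(0,effort)
    arm.hold(.2); print("grip",arm.get_grip_width()*85,arm.get_finger_force(),arm.get_tcp_pos().round(4) if hasattr(arm.get_tcp_pos(),'round') else arm.get_tcp_pos())
    arm.servo_line([*xy,zup]); print("lifted",arm.get_grip_width()*85,arm.get_finger_force(),arm.get_force())
E
python3 - <<'E'
from h import *
xy=find((.445,-.268),.04,.0327,.05)
pick(xy,.030,0.,1.0,40)
p=[.528,.188,.25]
arm.move_to(p,down(p,-.0085)); print(arm.get_tcp_pos(),arm.get_t())
c,im,d=cam("top"); save(im,"carry.png"); w=cloud(c,d); np.savez('carry.npz',w=w)
c,im,d=cam("wrist"); save(im,"w1.png"); print(c)
E
```

```text
scene [ 0.4456 -0.269   0.02  ] 152 0.0012
top [ 0.4444 -0.2675  0.02  ] 118 0.001
grip -0.08862732887306855 0.0 [ 0.445  -0.2683  0.03  ]
lifted 0.21695074770926803 0.0 [-0.8437816  -0.46601946  0.33222635]
[0.52813436 0.18751002 0.2498521 ] 10.3583
{'fx': 330.900238904462, 'fy': 330.900238904462, 'cx': 319.31694856535296, 'cy': 205.9618471979656, 'eye': array([0.45747957, 0.18774336, 0.40333983]), 'orientation': array([2.85774127e+00, 2.49576951e-04, 1.56108503e+00])}
```

```bash
python3 - <<'E'
from h import *
c,im,d=cam("top"); save(cv2.resize(im[100:300,250:500],None,fx=3,fy=3),"t2.png")
w=cloud(c,d)
for o in arm.outline_of("pot_a","top"):
    m=o["mask"]; z=w[m]; print(round(o["p"],2),np.round(o["box"]),np.round(np.nanmedian(z,0),3),im[m].mean(0).round())
print(arm.get_tool_rot(),arm.get_joint_positions())
E
```

```text
0.94 [357. 167.  30.  31.] [ 0.638 -0.178  0.012] [110. 222. 133.]
0.8 [313. 167.  14.  18.] [ 0.634 -0.068  0.014] [209. 212. 213.]
0.69 [444. 237.  29.  29.] [ 0.456 -0.391  0.012] [229. 222.  83.]
0.59 [398. 179.  15.  11.] [ 0.604 -0.275  0.031] [172. 174. 174.]
[-3.14152553e+00  3.78506764e-05  3.13194813e+00] [ 1.60034801e-01  1.22264565e-02  1.83075516e+00 -7.53247680e-05
  1.29858507e+00 -1.40109675e+00]
```

View pics/t2.png

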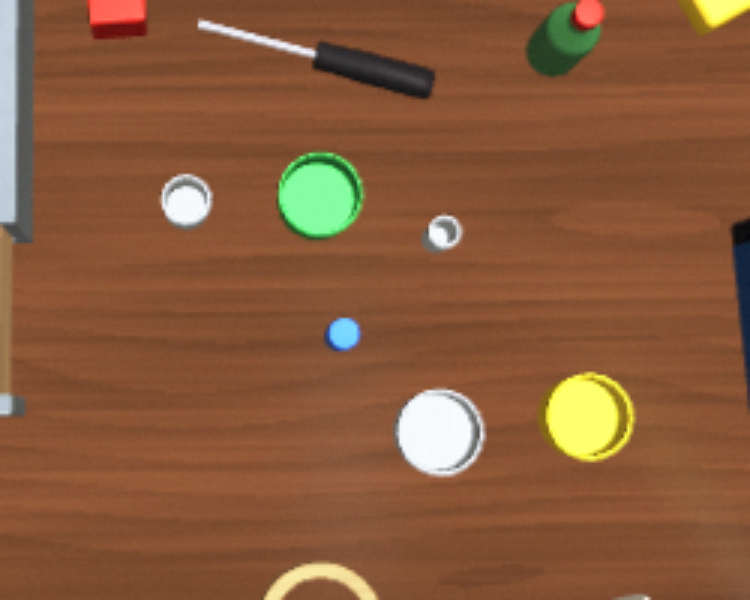

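View pics/w1.png

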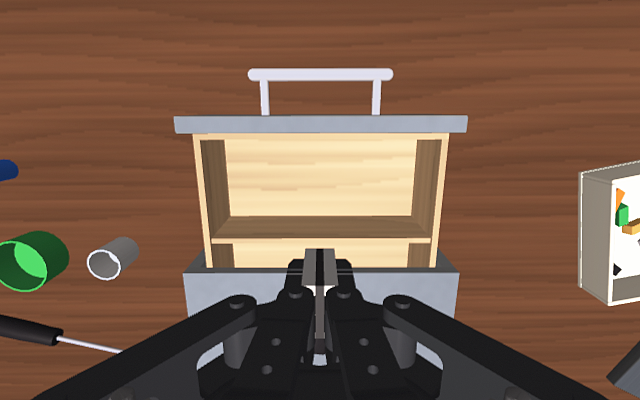

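The fingers closed on nothing, and pot_a is still at top pixel (397,244). The drawer below the gripper is empty. I'll retry pot_a with checks at each stage.

```bash
python3 - <<'E'
from h import *
xy=find((.445,-.268),.04,.0327,.05)
print(arm.move_gripper(1.0,40),arm.get_grip_width())
p=[*xy,.2]; arm.move_to(p,down(p,0.)); print(arm.get_grip_width(),arm.get_tool_rot())
arm.servo_line([*xy,.028],max_speed=.08); print(arm.get_tcp_pos(),arm.get_grip_width(),arm.get_force())
c,im,d=cam("wrist"); save(im,"w2.png")
for g in(.85,.8,.75,.7):
    arm.move_gripper(g,40); print(g,arm.get_grip_width(),arm.get_finger_force(),arm.get_force().round(1))
c,im2,d=cam("wrist"); save(cv2.resize(np.hstack([im,im2]),(800,250)),"w3.png")
E
```

```text
scene [ 0.4458 -0.2689  0.02  ] 150 0.0013
top [ 0.4445 -0.2675  0.02  ] 122 0.001
False 1.0001714223930493
1.000499598564879 [ 3.14154912e+00 -3.15828989e-04  1.01554205e-03]
[ 0.44539967 -0.26841716  0.02841314] 1.003522487598843 [-0.32821173 -0.19525204  0.24979016]
0.85 0.8462966376341081 0.0 [ 0.2 -0.5  0.3]
0.8 0.8010585905758244 0.0 [0.3 0.1 0.4]
0.75 0.7519672262776029 0.0 [-0.2 -0.3 -0.1]
0.7 0.6996804853576689 0.0 [ 0.3  0.4 -0.5]
```

View pics/w3.png

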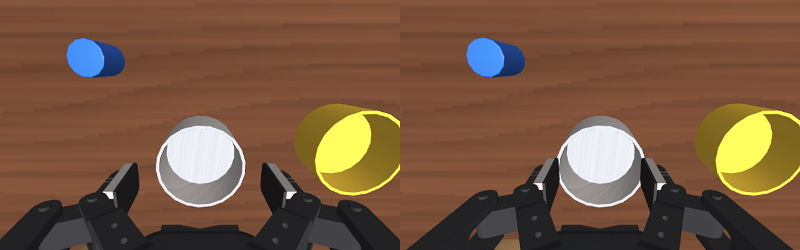

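In the wrist view the pads sit level with the near edge of the pot and not around its middle. I'll use the wrist depth to see where the pot and fingers really are.

```bash
python3 - <<'E'
from h import *
print(arm.get_tcp_pos(),arm.get_grip_width())
c,im,d=cam("wrist"); w=cloud(c,d); print(c['eye'],rot(c).round(3).tolist())
xy=(.445,-.268)
print("rim in wrist",rim(w,xy,.04,.0327,.06), rim(w,xy,.04,None,.06))
for o in arm.outline_of("pot_a","wrist"):
    m=o["mask"]; print(round(o["p"],2),np.round(o["box"]),np.nanpercentile(w[m],[2,50,98],axis=0).round(3).tolist(),im[m].mean(0).round())
# finger points: dark/grey parts closer than pot
for (u,v) in((222,345),(250,330),(283,370),(300,345),(318,345),(235,370),(320,300),(320,250),(320,380)): print((u,v),im[v,u],w[v,u].round(4))
c,im,d=cam("top"); w=cloud(c,d); s=w[(abs(w[...,0]-.445)<.08)&(abs(w[...,1]+.268)<.08)&(w[...,2]>.03)]
for lo in(.03,.05,.1,.15,.2,.3): 
    q=s[(s[:,2]>lo)&(s[:,2]<lo+.05)]; print(lo,len(q),q.mean(0).round(3) if len(q) else '')
E
```

```text
[ 0.44514909 -0.26820706  0.02800232] 0.6989446487901598
[ 0.51651316 -0.26857815  0.18142058] [[0.0, -0.96, -0.279], [-1.0, -0.0, -0.0], [0.0, 0.279, -0.96]]
rim in wrist (array([ 0.4455, -0.2695,  0.02  ]), 3883, 0.0011) (array([ 0.4454, -0.2694,  0.032 ]), 3883, 0.0009)
0.96 [321. 256. 140. 145.] [[0.414, -0.299, 0.009], [0.437, -0.269, 0.012], [0.477, -0.239, 0.041]] [193. 193. 196.]
0.71 [554. 238. 166. 146.] [[0.424, -0.419, 0.005], [0.454, -0.396, 0.021], [0.488, -0.355, 0.041]] [181. 163.  56.]
(222, 345) [34 33 36] [ 0.463  -0.2455  0.1154]
(250, 330) [124  79  55] [ 3.812e-01 -2.242e-01  3.000e-04]
(283, 370) [23 23 25] [ 0.4561 -0.2598  0.1157]
(300, 345) [126  81  56] [ 0.3699 -0.2561  0.0004]
(318, 345) [127  81  56] [ 0.3701 -0.2678  0.0006]
(235, 370) [35 34 35] [ 0.4627 -0.2504  0.1229]
(320, 300) [148 143 141] [ 0.4142 -0.269   0.0181]
(320, 250) [236 239 246] [ 0.4414 -0.269   0.011 ]
(320, 380) [32 33 34] [ 0.456  -0.2687  0.1187]
0.03 41 [ 0.519 -0.195  0.041]
0.05 1 [ 0.457 -0.225  0.093]
0.1 58 [ 0.449 -0.206  0.145]
0.15 5 [ 0.447 -0.206  0.151]
0.2 0 
0.3 2207 [ 0.447 -0.266  0.322]
```

```bash
python3 - <<'E'
from h import *
def pads():
    c,im,d=cam("wrist"); w=cloud(c,d); t=np.array(arm.get_tcp_pos())
    q=w[(d>0)&(w[...,2]>.045)]; q=q[(abs(q[:,0]-t[0])<.03)&(abs(q[:,1]-t[1])<.075)]
    print("grip",arm.get_grip_width(),"tcp",t.round(4))
    for s in(-1,1):
        r=q[np.sign(q[:,1]-t[1])==s]; r=r[np.argsort(r[:,2])][:40]; print(s,len(q),r.mean(0).round(4) if len(r) else '')
    for v in range(255,310,12): print(v,[w[v,u].round(3).tolist() for u in(222,232,242)])
pads()
x=arm.get_tcp_pos(); arm.servo_line([x[0],x[1],.15]); arm.move_gripper(0); pads()
t=np.array(arm.get_tcp_pos())
c,im,d=cam("wrist"); w=cloud(c,d); save(im,"w4.png"); q=w[(w[...,2]>.06)&(abs(w[...,1]-t[1])<.03)]; print(q[:,2].min(),q[np.argsort(q[:,2])[:5]].round(3))
E
```

```text
grip 0.7003430053168405 tcp [ 0.4451 -0.2682  0.028 ]
-1 41655 [ 0.4464 -0.2986  0.0459]
1 41655 [ 0.4472 -0.2385  0.0461]
255 [[0.434, -0.211, 0.001], [0.434, -0.217, 0.001], [0.457, -0.235, 0.051]]
267 [[0.453, -0.227, 0.054], [0.457, -0.234, 0.062], [0.457, -0.238, 0.062]]
279 [[0.457, -0.233, 0.073], [0.456, -0.236, 0.072], [0.453, -0.239, 0.066]]
291 [[0.457, -0.235, 0.081], [0.456, -0.238, 0.08], [0.45, -0.239, 0.068]]
303 [[0.458, -0.238, 0.09], [0.453, -0.239, 0.081], [0.445, -0.239, 0.069]]
grip -0.0020615138456555417 tcp [ 0.4451 -0.2682  0.15  ]
-1 41662 [ 0.4561 -0.2728  0.1663]
1 41662 [ 0.456  -0.2641  0.1665]
255 [[0.377, -0.172, -0.0], [0.377, -0.182, 0.0], [0.378, -0.192, 0.001]]
267 [[0.365, -0.171, 0.001], [0.365, -0.181, 0.001], [0.364, -0.191, 0.0]]
279 [[0.351, -0.17, 0.001], [0.351, -0.18, -0.0], [0.351, -0.19, -0.0]]
291 [[0.343, -0.171, 0.01], [0.342, -0.181, 0.008], [0.34, -0.19, 0.005]]
303 [[0.458, -0.238, 0.211], [0.459, -0.242, 0.213], [0.459, -0.245, 0.213]]
0.16423851341809045 [[ 0.456 -0.27   0.164]
 [ 0.456 -0.274  0.165]
 [ 0.456 -0.269  0.165]
 [ 0.456 -0.268  0.165]
 [ 0.457 -0.263  0.165]]
```

The closed fingertips show about 16 mm above the TCP, where the notes put them 17 mm ahead of it. I'll check by touching the bare bench gently.

```bash
python3 - <<'E'
from h import *
print(arm.tip_extent)
p=[.5,-.05,.15]; arm.move_to(p,down(p,0.)); f0=arm.get_force()[2]
arm.servo_line([.5,-.05,.025])
z=.025
while z>-.03:
    z-=.002; arm.servo_line([.5,-.05,z],max_speed=.03); f=arm.get_force()[2]-f0
    if abs(f)>3: break
print("contact",z,f,arm.get_tcp_pos()); arm.servo_line([.5,-.05,.2])
print(arm.get_t())
E
```

```text
0.017
contact -0.011000000000000006 4.878938964714993 [ 0.50050933 -0.0501509  -0.01011448]
26.5333
```

View pics/w4.png

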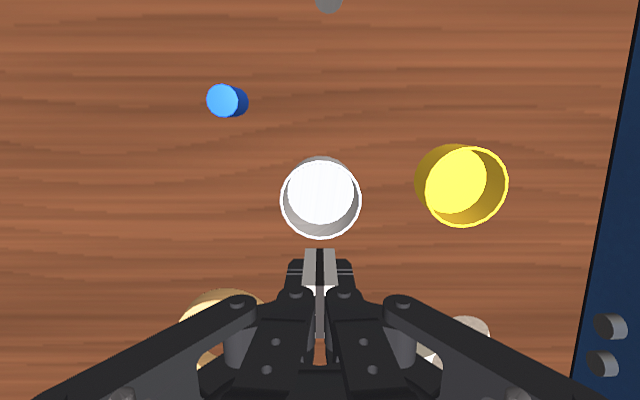

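The bench contact puts the closed tips 10.5 mm above the reported TCP, so the true tool tip is about 27 mm higher than the notes say. I'll correct the heights for that and pick pot_a.

```bash
cat >> h.py <<'E'
def tcpz(tip,width):
    """reported TCP z that puts the fingertips at height tip, width in m (measured: closed tips 10.5 mm above TCP)"""
    return tip-.0105-.013*(width/.085)**2
E
python3 - <<'E'
from h import *
xy=find((.445,-.268),.04,.0327,.05)
pick(xy,tcpz(.020,.068),0.,1.0,50)
p=[.528,.188,.25]
arm.move_to(p,down(p,-.0085)); print(arm.get_tcp_pos(),arm.get_grip_width(),arm.get_t())
c,im,d=cam("wrist"); save(im,"w5.png"); w=cloud(c,d)
i=slice(None)
for v in range(60,300,8): print(v,w[v,320].round(3),im[v,320])
E
```

```text
scene [ 0.4459 -0.2689  0.02  ] 149 0.0012
top [ 0.4444 -0.2675  0.02  ] 122 0.001
grip 65.19624082513593 55.55423663172405 [ 0.4458 -0.2689  0.0027]
lifted 65.28482751335495 55.73977729480248 [-0.16893285  0.12223375 -1.95398763]
[0.52815384 0.18749181 0.24988161] 0.7719589048686039 34.4
60 [0.404 0.189 0.   ] [115  73  50]
68 [nan nan nan] [158 145 147]
76 [0.429 0.189 0.089] [215 213 231]
84 [ 0.429  0.189 -0.   ] [117  73  51]
92 [ 0.438  0.189 -0.001] [116  74  52]
100 [0.447 0.189 0.001] [108  70  48]
108 [ 0.456  0.189 -0.   ] [122  78  55]
116 [0.463 0.188 0.11 ] [151 149 152]
124 [0.47  0.188 0.11 ] [159 165 178]
132 [0.476 0.188 0.109] [136 143 150]
140 [0.491 0.188 0.022] [238 206 160]
148 [0.5   0.188 0.023] [248 224 178]
156 [0.509 0.188 0.021] [233 200 156]
164 [0.518 0.188 0.022] [247 222 175]
172 [0.528 0.188 0.021] [239 210 163]
180 [0.537 0.188 0.023] [239 208 162]
188 [0.546 0.188 0.022] [236 202 158]
196 [0.556 0.188 0.023] [255 230 179]
204 [nan nan nan] [104 100 100]
212 [0.497 0.188 0.278] [104 100  99]
220 [0.496 0.188 0.288] [161 160 165]
228 [0.511 0.188 0.258] [224 227 236]
236 [0.515 0.188 0.257] [225 227 237]
244 [0.519 0.188 0.258] [225 228 238]
252 [0.523 0.187 0.258] [226 229 238]
260 [0.527 0.187 0.258] [228 230 239]
268 [0.531 0.187 0.258] [227 230 239]
276 [0.536 0.187 0.257] [225 229 238]
284 [0.54  0.187 0.257] [225 228 238]
292 [0.545 0.187 0.257] [229 232 240]
```

View pics/w5.png

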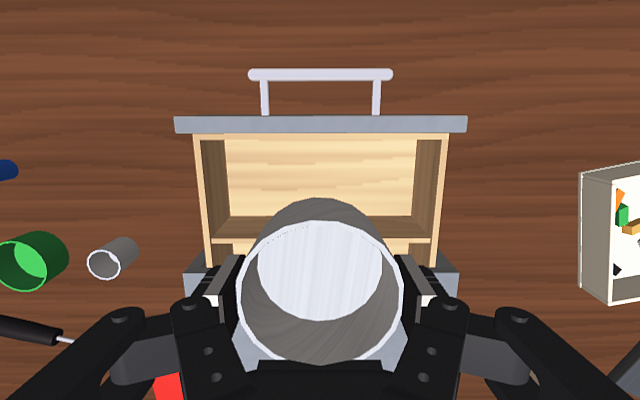

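pot_a is held upright over the drawer. Its foot is about 2.4 mm below the TCP reading, and the drawer floor reads z = 0.022. Next I'll lower it in, watching the force.

```bash
cat >> h.py <<'E'
def lower(xy,z1,z0,fmax=4.,step=.0015):
    """descend to z1, then by small steps to at most z0 until the tool is pushed up by fmax"""
    arm.servo_line([*xy,z1],max_speed=.1); arm.hold(.2); f0=arm.get_force()[2]; z=z1; f=0
    while z>z0:
        z=max(z-step,z0); arm.servo_line([*xy,z],max_speed=.02); f=arm.get_force()[2]-f0
        if f>fmax: break
    print("lowered to",round(z,4),"df",round(f,1),arm.get_tcp_pos()); return z
E
python3 - <<'E'
from h import *
xy=[.532,.1878]
lower(xy,.034,.0215)
arm.move_gripper(1.0); arm.servo_line([*xy,.25]); print(arm.get_force())
p=[.45,.0,.3]; arm.move_to(p,down(p,0.))
for n in("scene","top"):
    c,im,d=cam(n); w=cloud(c,d); print(n,rim(w,(.532,.188),.062,.0327,.05)); m=(np.hypot(w[...,0]-.532,w[...,1]-.188)<.022); print(np.nanmedian(w[m],0))
    for k,xy,h,r in(("c",(.632,-.069),.046,.0187),("d",(.604,-.274),.049,.0117)): print(k,rim(w,xy,h,r,.03))
print(arm.get_t())
E
```

```text
lowered to 0.0235 df 6.2 [0.53319156 0.18781656 0.02464487]
[0.44790104 0.48054697 0.0786064 ]
scene (array([0.5179, 0.1822, 0.02  ]), 160, 0.0101)
[nan nan nan]
c (array([ 0.6328, -0.07  ,  0.02  ]), 121, 0.001)
d (array([ 0.6048, -0.2752,  0.02  ]), 66, 0.0011)
top (array([0.5351, 0.188 , 0.02  ]), 143, 0.0035)
[0.53151071 0.18774977 0.03273267]
c (array([ 0.631 , -0.0685,  0.02  ]), 68, 0.001)
d (array([ 0.6029, -0.2734,  0.02  ]), 46, 0.001)
43.1417
  return np.nanmean(a, axis, out=out, keepdims=keepdims)
```

pot_a is seated near (0.532, 0.188), with its inner floor at z = 0.033. pot_c is next. I'll grip it high so the fingers stay above pot_a's rim.

```bash
python3 - <<'E'
from h import *
pick([.632,-.0693],tcpz(.033,.040),0.,.75,40)
p=[.532,.188,.25]; arm.move_to(p,down(p,-.0085))
# look at a and at the pot in hand
c,im,d=cam("wrist"); save(im,"w6.png"); w=cloud(c,d); t=arm.get_tcp_pos(); print(t,arm.get_grip_width(),arm.get_t())
print("c in hand floor",np.nanmedian(w[240:275,310:330].reshape(-1,3),0))
print("a rim",rim(w,(.533,.188),.062,.0327,.045))
m=(np.hypot(w[...,0]-t[0],w[...,1]-t[1])<.03)&(w[...,2]>.2)
c,im,d=cam("top"); w=cloud(c,d)
E
```

```text
grip 37.18421540645091 40.6416609324981 [ 0.6329 -0.0696  0.0207]
lifted 37.06494103490682 40.096124506351316 [ 0.5072084  -0.55583678 -0.44589664]
[0.53213841 0.18776845 0.2499579 ] 0.4361549070567754 50.575
c in hand floor [0.53776699 0.18746595 0.2401115 ]
a rim (array([0.5341, 0.1876, 0.02  ]), 649, 0.001)
```

View pics/w6.png

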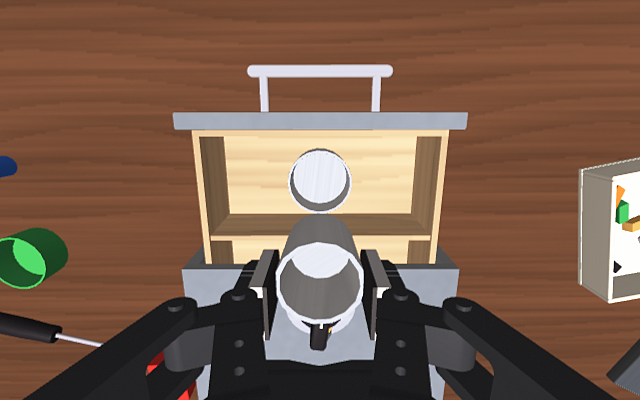

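pot_c is in the grip and pot_a is visible below at (320,180), which is (0.534, 0.1876). I'll insert pot_c and then fetch pot_d.

```bash
python3 - <<'E'
from h import *
xy=[.534,.1876]
lower(xy,.060,.0505,fmax=4)
arm.move_gripper(.75); arm.servo_line([*xy,.25])
pick([.6038,-.2744],tcpz(.038,.026),0.,.6,30)
p=[.532,.188,.27]; arm.move_to(p,down(p,-.0085))
c,im,d=cam("wrist"); save(im,"w7.png"); w=cloud(c,d); t=arm.get_tcp_pos(); print(t,arm.get_grip_width(),arm.get_t())
print("d floor",np.nanmedian(w[240:265,315:325].reshape(-1,3),0))
print("a",rim(w,(.534,.188),.062,.0327,.045)); print("c",rim(w,(.534,.188),.078,.0187,.03),"c floor",np.nanmedian(w[(np.hypot(w[...,0]-.534,w[...,1]-.1876)<.012)&(w[...,2]<.12)],0))
print("d rim",rim(w,(.532,.188),t[2]+.023,.0117,.03))
E
```

```text
lowered to 0.051 df 6.0 [0.53545945 0.18770624 0.05263822]
grip 23.729787750156962 29.66671660229622 [ 0.6044 -0.2748  0.0273]
lifted 23.884833973799225 29.432274762511952 [-0.07169487  0.99068183 -0.57131397]
[0.53227904 0.18752834 0.26993895] 0.27906258515265225 64.5167
d floor [0.52182721 0.18750668 0.28296042]
a (array([0.5346, 0.1876, 0.02  ]), 759, 0.0073)
c (array([0.5363, 0.1877, 0.02  ]), 342, 0.0009) c floor [0.53502291 0.18788335 0.04247988]
d rim (array([0.5319, 0.1873, 0.02  ]), 2546, 0.0056)
```

View pics/w7.png

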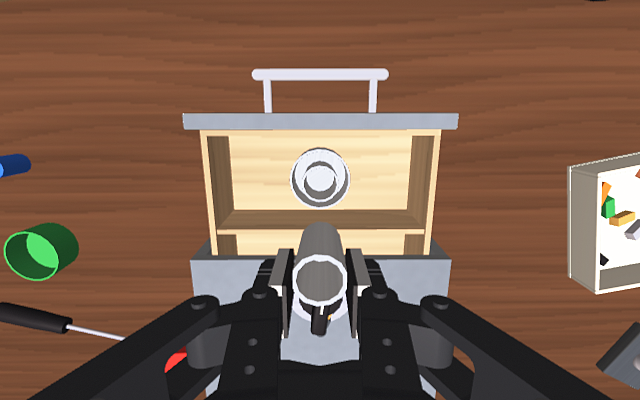

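pot_c is seated at (0.536, 0.188), with its inner floor at 0.0425. pot_d is held above it, so I'll insert it.

```bash
python3 - <<'E'
from h import *
xy=[.5361,.1877]
lower(xy,.095,.068,fmax=3)
arm.move_gripper(.5); arm.servo_line([*xy,.27])
arm.move_gripper(0)
p=[.545,.188,.3]; arm.move_to(p,down(p,-.0085))
c,im,d=cam("wrist"); save(im[60:260,200:440].repeat(3,0).repeat(3,1),"w8.png"); w=cloud(c,d)
for k,h,r in(("a",.062,.0327),("c",.078,.0187),("d",.091,.0117)): print(k,rim(w,(.536,.188),h,r,r+.008))
m=(np.hypot(w[...,0]-.536,w[...,1]-.1877)<.006)&(w[...,2]<.12); print("d floor",np.nanmedian(w[m],0),"max z",np.nanmax(w[(np.hypot(w[...,0]-.536,w[...,1]-.1877)<.02)&(w[...,2]<.15)][:,2]))
h=w[(w[...,2]>.07)&(w[...,2]<.12)&(w[...,0]<.455)]; print("handle",h.mean(0),cv2.minAreaRect((h[:,:2]*1000).astype(np.float32)))
k=w[(w[...,2]>.15)&(w[...,2]<.18)&(abs(w[...,0]-.64)<.04)&(abs(w[...,1]-.187)<.04)]; print("knob",len(k),k.mean(0) if len(k) else '')
print(arm.get_t())
E
```

```text
lowered to 0.068 df 4.8 [0.53712277 0.18781725 0.06921206]
a (array([0.5359, 0.1877, 0.02  ]), 630, 0.0092)
c (array([0.5368, 0.1877, 0.02  ]), 360, 0.0038)
d (array([0.538, 0.188, 0.02 ]), 185, 0.0008)
d floor [0.5373642  0.18765493 0.05255433] max z 0.09327230834229089
handle [0.43286769 0.18854214 0.08865111] ((439.583984375, 188.72537231445312), (30.21672821044922, 130.1084747314453), 0.03276386111974716)
knob 0 
73.7333
```

View pics/w8.png

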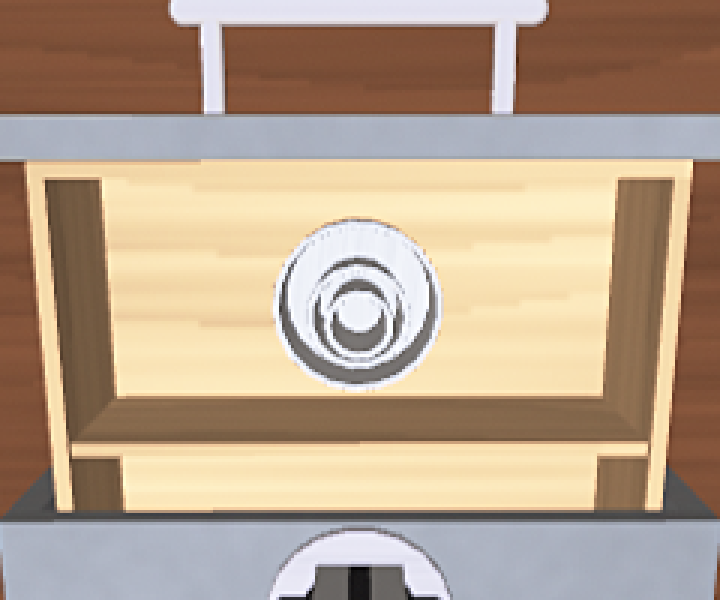

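The nest is complete and upright: the three concentric rims sit at about (357,305) in the crop, with the top at z ≈ 0.092. Now I'll push the drawer shut through the handle with closed fingers.

```bash
python3 - <<'E'
from h import *
y=.188; z=.0545
for x in(.392,.396,.40):
    try:
        p=[x,y,.2]; o=down(p,0.); arm.move_to(p,o); break
    except Exception as e: print(x,e)
print(x,arm.get_tcp_pos())
f0=arm.get_force(); arm.servo_line([x,y,z],max_speed=.1); print(arm.get_force()-f0)
arm.hold(.2); f0=arm.get_force(); log=[]
while x<.56:
    x+=.004; arm.servo_line([x,y,z],max_speed=.03); f=arm.get_force()-f0; log.append((round(x,3),round(float(f[0]),1),round(float(arm.get_tcp_pos()[0]),3)))
    if f[0]<-25: break
print(log,arm.get_t())
E
```

```text
0.392 [0.3929906  0.18812866 0.20083221]
[-0.18376622  0.24969598 -0.50574357]
[(0.396, -0.4, 0.396), (0.4, 0.7, 0.4), (0.404, 0.3, 0.404), (0.408, 0.0, 0.408), (0.412, 0.8, 0.412), (0.416, 1.1, 0.416), (0.42, 0.4, 0.42), (0.424, 0.1, 0.424), (0.428, 0.3, 0.428), (0.432, -0.5, 0.432), (0.436, 1.0, 0.436), (0.44, 0.9, 0.44), (0.444, 0.9, 0.444), (0.448, 0.2, 0.448), (0.452, 0.6, 0.452), (0.456, 0.5, 0.456), (0.46, 0.1, 0.46), (0.464, 0.3, 0.464), (0.468, 0.8, 0.468), (0.472, -0.2, 0.472), (0.476, 0.1, 0.476), (0.48, 0.5, 0.48), (0.484, 1.1, 0.484), (0.488, -0.1, 0.488), (0.492, 0.5, 0.492), (0.496, 1.3, 0.496), (0.5, 0.1, 0.5), (0.504, 0.6, 0.504), (0.508, 1.5, 0.508), (0.512, 0.1, 0.512), (0.516, 0.8, 0.516), (0.52, -0.1, 0.52), (0.524, 1.5, 0.524), (0.528, 1.1, 0.528), (0.532, 1.1, 0.532), (0.536, 0.6, 0.536), (0.54, -6.9, 0.538), (0.544, -18.1, 0.538), (0.548, -30.9, 0.537)] 87.35
```

```bash
python3 - <<'E'
from h import *
arm.servo_line([.537,.188,.0545],max_speed=.05)
arm.servo_line([.50,.188,.0545],max_speed=.1); arm.servo_line([.50,.188,.30],max_speed=.2)
c,im,d=cam("wrist"); save(cv2.resize(im,(480,300)),"w9.png"); w=cloud(c,d)
h=w[(w[...,2]>.07)&(w[...,2]<.14)&(w[...,0]>.39)&(w[...,0]<.6)&(abs(w[...,1]-.188)<.1)]; print("handle/panel",np.percentile(h,[2,20,50,80,98],axis=0).round(3).tolist())
for n in("scene","top"):
    c,im,d=cam(n); save(im[120:300,120:300] if n=="top" else im[150:330,350:570],n+"9.png"); w=cloud(c,d)
    k=w[(w[...,2]>.15)&(w[...,2]<.18)&(abs(w[...,0]-.64)<.04)&(abs(w[...,1]-.187)<.04)]; print(n,"knob",len(k),cv2.minAreaRect((k[:,:2]*1000).astype(np.float32)) if len(k) else '')
print(arm.get_t())
E
```

```text
handle/panel [[0.549, 0.092, 0.072], [0.556, 0.129, 0.086], [0.589, 0.186, 0.09], [0.591, 0.245, 0.109], [0.599, 0.283, 0.111]]
scene knob 186 ((641.2174072265625, 186.411865234375), (13.643669128417969, 42.12644958496094), 81.46671295166016)
top knob 154 ((638.6390991210938, 188.5369873046875), (15.762866973876953, 41.28049850463867), 81.09259796142578)
89.7583
```

View pics/w9.png

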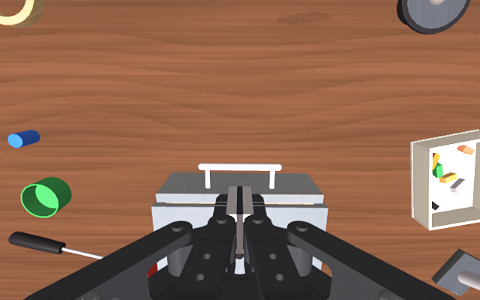

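The drawer is shut: the panel front is at x ≈ 0.587, flush with the unit front. Now the lock knob, whose bar is at yaw ≈ −0.15 about (0.640, 0.1875).

```bash
python3 - <<'E'
from h import *
c=[.640,.1875]; P=[*c,.134]
best=None
for k in(-1,0,1):
    q=[arm.inverse_kinematics(P,[np.pi,0,y+k*np.pi]) for y in(-.15,-.7,-1.3)]
    if all(v is not None for v in q):
        v=[round(float(a[5]),2) for a in q]; print(k,v)
        if best is None or max(map(abs,v))<best[0]: best=(max(map(abs,v)),k)
k=best[1]*np.pi
arm.move_gripper(.5); arm.move_to([*c,.25],[np.pi,0,-.15+k]); f0=arm.get_force()
arm.servo_line(P,max_speed=.08); print("descent",arm.get_force()-f0)
arm.move_gripper(0,80); arm.hold(.2); print(arm.get_grip_width()*85,arm.get_finger_force(),arm.get_force()-f0)
y=-.15
while y>-1.28:
    y-=.08; arm.servo_line(P,[np.pi,0,y+k],max_speed=.05); m=arm.get_moment(); print(round(y,2),round(float(m[2]),2),np.round(arm.get_force()-f0,1))
print(arm.get_tool_rot(),arm.get_t())
E
```

```text
-1 [-1.29, -0.74, -0.14]
1 [-1.29, -0.74, -0.14]
descent [-1.23730113  0.23103945 -0.36909111]
12.096960506503795 81.04177951812744 [-2.54551085 -1.47685936  4.32969144]
-0.23 0.08 [-2.8 -2.1  5.2]
-0.31 0.13 [-2.3 -1.5  4.4]
-0.39 0.16 [-4.2 -2.7  4.6]
-0.47 0.18 [-4.3 -2.   4.7]
-0.55 0.21 [-4.  -2.6  5.6]
-0.63 0.13 [-4.3 -3.8  5.2]
-0.71 0.17 [-4.3 -3.3  6.3]
-0.79 0.11 [-3.6 -3.   6.5]
-0.87 0.0 [-4.8 -3.1  6.5]
-0.95 -0.05 [-5.  -3.7  6.6]
-1.03 -0.15 [-4.8 -3.6  7.6]
-1.11 -0.18 [-5.2 -4.8  6.6]
-1.19 -0.23 [-5.5 -3.5  6.9]
-1.27 -0.2 [-6.3 -4.5  7.3]
-1.35 1.28 [-5.1 -4.4  7.2]
[-3.13881468  0.00341751  1.80032776] 96.8083
```

Past the click: the moment reversed and the knob is at its stop. I'll release, retreat and verify.

```bash
python3 - <<'E'
from h import *
arm.move_gripper(.5); t=arm.get_tcp_pos(); arm.servo_line([t[0],t[1],.3],max_speed=.1)
p=[.45,-.05,.35]; arm.move_to(p,down(p,0.)); arm.hold(.5)
for n in("scene","top"):
    c,im,d=cam(n); w=cloud(c,d)
    k=w[(w[...,2]>.15)&(w[...,2]<.18)&(abs(w[...,0]-.64)<.04)&(abs(w[...,1]-.187)<.04)]; print(n,"knob",cv2.minAreaRect((k[:,:2]*1000).astype(np.float32)))
    h=w[(w[...,2]>.07)&(w[...,2]<.1)&(w[...,0]>.4)&(w[...,0]<.58)&(abs(w[...,1]-.188)<.055)]; print("handle x",np.median(h[:,0]))
    print("cap",rim(w,(.524,-.193),.04,.0125,.03)[0])
    if n=="top": save(cv2.resize(im[60:300,100:480],(760,480)),"fin.png")
print(arm.get_t(),arm.get_force())
E
```

```text
scene knob ((640.7023315429688, 186.4678955078125), (15.99779224395752, 41.933902740478516), 16.480966567993164)
handle x 0.5580458488013493
cap [ 0.5229 -0.1952  0.02  ]
top knob ((638.6520385742188, 188.10641479492188), (14.67625904083252, 42.3990592956543), 13.524407386779785)
handle x 0.5549829889715796
cap [ 0.5273 -0.1929  0.02  ]
100.8167 [-0.04148663  0.52555958  0.04482901]
```

View pics/fin.png

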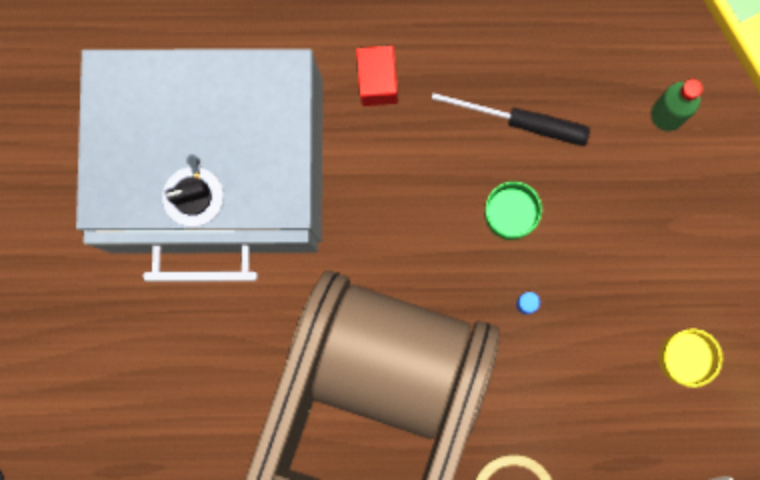

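The drawer is shut, the knob rests at about 1.3 rad at its stop, the capacitor has not moved and the arm is clear. Handing in.

```bash
python3 -c "
from bench import arm
print(arm.close_job())"
```

```text
the job is handed in; nothing more can be done
None
```

The job is handed in; no verdict came back. In my checks pots a, c and d (b was absent) were nested upright in the drawer before I pushed it shut, the knob then rested at about 1.3 rad, and the capacitor stayed put.

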